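Cock the spring striker of a bench impact tester and latch it

TASK

Cock the small impact tester: push its striker arm back against the spring and, while you hold it there, slide the latch bolt fully home by its tab so that the pin stands in front of the arm. Then let go, so that the arm rests on the pin, and leave the other things where they lie.

Things in the scene. Friction and masses are not known exactly. Their poses are not given: they have to be found in the camera images.
- tester: the tester, fixed to the table: white base plate 250 x 250 mm, 14 mm thick. Origin: centre of its underside, at table height, z up. Places of its parts are given in this frame in mm, heights above the table. A white bracket (x 32 to 54, y -55 to 20, 88 high) carries the latch bolt above the place where the arm is caught
- spindle (a point): point on the axis of the vertical spindle at the arm's mid height: (0, -95, 53) in the tester's frame. Spindle with coil spring and cap: 98 high, cap diameter 44. The striker arm turns about it
- striker (a joint): arm angle, rad; grows as it is wound clockwise seen from above, towards +x. 0: rest, pointing from the spindle 0.70 rad to the -x side of the tester's +y. 0.70: pointing along +y, where the pin catches it. 0.80: hard stop. The spring returns it to 0 when let go: 0.3 N m at rest, 0.75 wound (6 N at 130 mm from the spindle, 10 N at 75 mm)
- striker_end (a point): end of the arm on its pushed face: 150 mm out from the spindle axis, 9 mm off the centreline, 53 high. The arm is a plain steel bar 18 mm wide, 40 to 66 high, pushed on its upright -x face. A curved interlock quadrant (outer radius 150, 46 to 60 high) trails behind its end on the +x side and stops the bolt while the arm is not wound
- nose (a point): centre of the hammer's round nose, radius 8, under the arm's end, 132 mm out and 30 high; it sticks out 11 mm from the pushed face and at rest stands close to a steel anvil 36 high. Fingertips kept 42 to 58 high push the arm and pass over nose and anvil
- bolt (a joint): slide of the latch bolt, m. 0: open; grows as it moves along the tester's -y, towards the spindle; 0.035: fully home, hard stop. Takes about 2 N and stays where left. It passes only with the arm wound to 0.71 or more; otherwise its pin meets the quadrant or the arm's end after about 0.013. Starts at 0 to 0.006
- tab (a point): middle of the +y face of the bolt's thumb tab, the face to push towards -y: (-20, 3, 82) with the bolt at 0, 98 mm out from the spindle, moving to 63. An upright steel plate 8 mm thick (on the -y side of this point), 72 to 93 high, x -34 to 16: it crosses above the wound arm's pushed face, so a finger holding the arm there can push it
- pin (a point): axis of the bolt's hanging pin, diameter 10 mm, 44 to 78 high: (-14, 73) with the bolt at 0, 168 mm out from the spindle. Its holder bar is 84 high, x -20 to 14, 12 mm wide. A gap of 65 mm lies between the tab's +y face and the pin: the finger that holds the arm fits between them
- specimen: loose steel test bar 55 x 10 x 10 mm lying on the base plate, not part of the job; origin: centre of its underside
- hex_key: loose L-shaped hex key 70 mm long, 5 mm thick, lying on the base plate; not part of the job
- screwdriver: loose screwdriver on the table; not part of the job
- brush: loose brush on the table; not part of the job
- caliper: loose caliper 160 mm long on the table; not part of the job
- oil: small white upright bottle, diameter 40 mm, 90 mm tall, on the table; not part of the job
- tray: empty grey plastic tray 120 x 90 x 30 mm on the table; not part of the job

How it is judged:
By the outcome, as a careful person would: the job done as asked, in the order asked, and still so for the second after the job is handed in, with the robot touching nothing.
It also fails if it takes over 42 s, if anything falls off the work surface, if the arm or the gripper's body presses on something with over 40 N, if the wrist force passes 120 N, or if a joint passes its speed limit or range.

ROBOT

A 6-joint arm with a two-finger parallel gripper is mounted at the origin on the work surface. World frame = base frame: x ahead of the robot, y to its left, z up, the work surface at z = 0. Lengths are in m, angles in rad, forces in N, time in s.
With the tool pointing down it reaches from about 0.4 to 0.825 m from the base axis. Payload 7 kg.
Tool frame: the origin (TCP) lies midway between the tips of the shut fingers; the grasp point (between the pads) lies 19 mm behind it; z points along the fingers, y is the direction in which the jaws open and shut (so a half turn about z gives the same grasp; the last joint's range is limited). The gripper opens to 85 mm and grips with 20 to 120 N. Pads are 22 mm wide; open, the fingers measure 114 mm over their backs; the gripper's body (76 mm by 85 mm) begins 54 mm behind the grasp point. The pads swing forward as they close: fully open they stand 13 mm farther back than shut.
Start: joints at [1.42, 0.359, 0.012, 0, -1.224, -0.288], TCP at [0.287, 0.611, 0.194] pointing down, gripper open.
Joint ranges: [-3.07, 3.07], [-1.43, 2.12], [-1.02, 1.25], [-3.03, 1.67], [-3.05, -0], [-3.03, 3.03]. Speed limits (rad/s): [2.39, 2.39, 3.01, 3.14, 3.14, 3.14].

INTERFACE

Orientations are given as [roll, pitch, yaw] about the fixed x, y, z axes, in that order (R = Rz(yaw) Ry(pitch) Rx(roll)).
In Python, from plant import observe, eyes, robot gives the robot as it stands.
- The arm moves only by the tool carry_out, never from a script. Its arguments are lists of equal length, an entry for each row: "jaw": the opening in per cent of the stroke, from 0 (shut) to 100 (fully open); "slide": the shift along the tool's x, y, z in m, a list of three; "turn": the turn about the tool's z in degrees. A call has 1 to 12 rows; each row is the pose to reach, as a shift and turn from the pose measured when the call began, along the tool's axes at that moment; what a row does not reach only later rows make up. A row lasts 1/12 s, in which the tool goes at most 41.7 mm and 7.16 degrees, less where a joint would pass 70% of its speed; a pose out of reach is approached as far as the arm can. A call with a gripper value outside its range is refused whole. The fingers move at their own pace and stop on an object; "newtons" is the grip in N (left out, the last holds). Time passes only in rows, so rows that repeat a pose let the fingers close. It gives the time, the measured TCP pose, the force and the opening at its end, in the units of the state.
- observe(): the state, without advancing time (a new reading comes with each control period).
- eyes.grab_frame(name): name is "scene" or "top" or "wrist"; returns a dict with "img" (384x512x3 uint8, blue, green, red), "depth" (384x512 float32, m along the optical axis (not along the pixel's ray), 0 where there is no reading), "mtx" (3x3 intrinsics, pixels), "rvec" (rotation vector, rad) and "tvec" (3), from world to camera coordinates, as OpenCV has them. Camera axes: x right, y down, z forward; pixel columns grow to the right and rows downward; lengths in m; the calibration is good to about 2 mm. A picture is of the moment at which its call begins.
- robot.sign_off(): hands the job in, once; it reports no verdict.
The state is a dict: "t": time; "joint_positions": joint angles; "joint_vel": joint speeds; "joint_efforts": joint torques, N m; "tool_pos": TCP position; "tool_rot": TCP orientation; "contact_force": force on the tool from outside, world axes, zero at the start; "wrist_torque": the same for the moment, N m; "width": finger opening in m.
Only numpy, scipy, OpenCV 4.12 (cv2) and the standard library are available. Lean on these libraries where they do the work, as an engineer would, in place of code of your own. Each camera call takes 0.05 s, during which the arm holds its last target. There are 200 camera calls.

## Working session

There is one attempt and no reset: what is moved stays moved. The work goes in short steps, Python scripts to look and compute and a tool call to move; the robot and the scene stay as the last step left them, time stands still between calls to the robot, and variables do not carry over. Pictures are saved under pics/ and viewed, about 8 in all and at most 12, crops included, and the job is handed in when it is done.

Besides the shell and the picture viewer there is one more tool, called after "Request:" as name(argument=value, ...), one argument or row to a line, values as JSON. carry_out: Moves the arm, as the interface text tells. Its arguments: {"type":"object","properties":{"jaw":{"type":"array","items":{"type":"number"}},"slide":{"type":"array","items":{"type":"array","items":{"type":"number"}}},"turn":{"type":"array","items":{"type":"number"}},"newtons":{"type":"number"}},"required":["jaw","slide","turn"]}

```bash
mkdir -p pics; ls
python3 - <<'E'
from plant import observe, eyes, robot
import cv2,numpy as np
for n in("top","scene"):
    f=eyes.grab_frame(n);cv2.imwrite(f"pics/{n}0.png",f["img"]);np.savez(f"{n}0.npz",**f)
    R=cv2.Rodrigues(f["rvec"])[0];print(n,-R.T@f["tvec"].ravel(),R[2],f["mtx"][0,0])
o=observe();print(o)
E
```

```text
pics
top [0.34590643 0.0242697  1.17816223] [ 0.23721495  0.01958592 -0.97125973] 441.37281213078046
scene [ 0.9893799  -0.45016075  1.13559953] [-0.31531763  0.39809554 -0.8614492 ] 482.31566581592875
{'t': 0.1, 'joint_positions': array([ 1.42011378e+00,  3.59328614e-01,  1.11591453e-02, -2.82859986e-04,
       -1.22407976e+00, -2.88082660e-01]), 'joint_vel': array([-1.05843479e-03, -2.93229244e-03,  2.25168639e-03, -9.40985031e-06,
       -8.85612601e-04,  2.26369771e-03]), 'joint_efforts': array([-1.55770500e-03, -5.84763694e+01,  2.94107687e+01,  6.95448428e+00,
       -3.15156612e-03,  4.04067990e-06]), 'tool_pos': array([0.28659943, 0.61061489, 0.19295716]), 'tool_rot': array([ 3.14012407e+00, -1.57862591e-04, -4.38861401e-01]), 'contact_force': array([ 0.50392165, -0.49687707,  0.26708571]), 'wrist_torque': array([-0.03747931,  0.02648018,  0.02362203]), 'width': 0.08571456417674829}
```

View pics/top0.png

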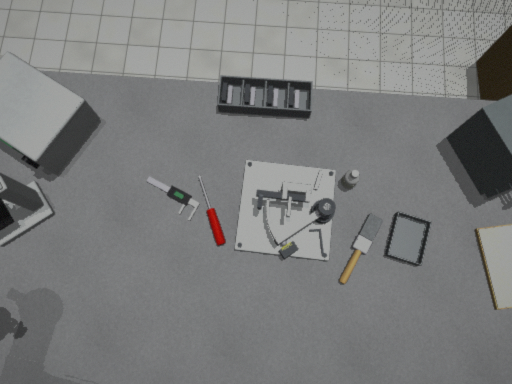

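View pics/scene0.png

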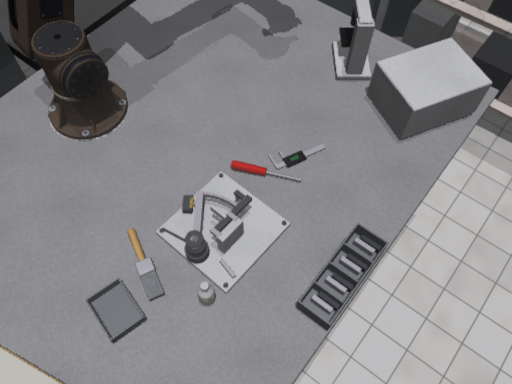

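The top view shows the tester's plate with corners near (248,162), (336,169), (329,260) and (237,253). The cap is at (325,209), the arm end at (278,243), the bolt holder at (280,195) and the bottle at (350,178). Next I fit the plate's frame and zoom in.

```bash
cat > h.py <<'E'
import numpy as np,cv2
def ray(f,uv,z):
    R=cv2.Rodrigues(f["rvec"])[0];c=-R.T@f["tvec"].ravel()
    p=cv2.undistortPoints(np.float64(uv).reshape(-1,1,2),f["mtx"],None)[:,0]
    d=np.c_[p,np.ones(len(p))]@R
    return c+d*((z-c[2])/d[:,2])[:,None]
def proj(f,P): return cv2.projectPoints(np.float64(P).reshape(-1,1,3),f["rvec"],f["tvec"],f["mtx"],None)[0][:,0]
E
python3 - <<'E'
from h import *
def plate(n,seed,box):
    f=dict(np.load(n+"0.npz"));g=cv2.cvtColor(f["img"],cv2.COLOR_BGR2GRAY)
    m=(g>165).astype(np.uint8)
    x0,y0,x1,y1=box;mm=np.zeros_like(m);mm[y0:y1,x0:x1]=m[y0:y1,x0:x1]
    k,l,s,_=cv2.connectedComponentsWithStats(mm);i=1+np.argmax(s[1:,4])
    pts=np.argwhere(l==i)[:,::-1].astype(float)
    W=ray(f,pts,.014)[:,:2]
    r=cv2.minAreaRect(W.astype(np.float32)*1000);print(n,s[i],r,cv2.boxPoints(r).round())
    return f
f=plate("top",0,(225,150,345,270));plate("scene",0,(150,165,300,300))
im=cv2.resize(f["img"][150:270,225:370],None,fx=5,fy=5,interpolation=cv2.INTER_CUBIC);cv2.imwrite("pics/topc.png",im)
E
```

```text
top [ 237  162   97   91 3335] ((586.5482788085938, -58.974403381347656), (241.94728088378906, 242.82827758789062), 87.27649688720703) [[ 460. -174.]
 [ 702. -186.]
 [ 714.   56.]
 [ 471.   68.]]
scene [ 195  171   95  121 4261] ((585.3281860351562, -60.28633117675781), (246.0625, 245.5024871826172), 87.40545654296875) [[ 457. -178.]
 [ 702. -189.]
 [ 714.   57.]
 [ 468.   68.]]
```

View pics/topc.png

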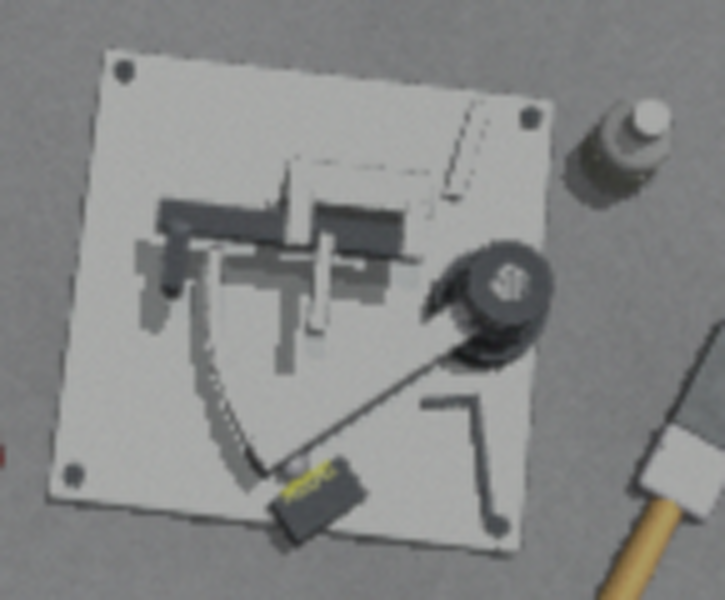

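Tester pose: centre about (0.586, -0.060), yaw about -0.047. Now I travel above it with the gripper shut and the tool aligned.

Request:
carry_out(
  jaw=[0,0,0,0,0,0,0,0,0,0,0,0],
  slide=[
    [0.008,0.01,0],
    [0.025,0.03,0],
    [0.045,0.055,0],
    [0.07,0.083,0],
    [0.095,0.113,0],
    [0.12,0.143,0],
    [0.145,0.173,0],
    [0.17,0.203,0],
    [0.195,0.233,0],
    [0.215,0.257,0],
    [0.23,0.274,0],
    [0.235,0.28,0],
  ],
  turn=[0,-1,-3,-5,-8,-11,-14,-16,-18,-19,-19.4,-19.4],
  newtons=60,
)

```text
t: 1.1
tool_pos: [0.3802, 0.2538, 0.1935]
tool_rot: [3.14, 0.001, -0.102]
contact_force: [0.0, 0.2, -1.6]
width: -0.0
```

Request:
carry_out(
  jaw=[0,0,0,0,0,0,0,0,0,0,0,0],
  slide=[
    [0.004,0.01,0],
    [0.013,0.035,0],
    [0.025,0.065,0],
    [0.038,0.1,0],
    [0.051,0.135,0],
    [0.064,0.17,0],
    [0.077,0.205,0],
    [0.09,0.24,0],
    [0.103,0.27,0],
    [0.115,0.3,0],
    [0.122,0.318,0],
    [0.124,0.324,0],
  ],
  turn=[0,0,0,0,0,0,0,0,0,0,0,0],
)

```text
t: 2.1
tool_pos: [0.4708, -0.0834, 0.1933]
tool_rot: [3.14, 0.002, -0.104]
contact_force: [0.9, -0.6, -0.1]
width: -0.0001
```

```bash
cat >> h.py <<'E'
C=np.array([.586,-.0597]);A=-.047
R2=np.array([[np.cos(A),-np.sin(A)],[np.sin(A),np.cos(A)]])
def w2t(p): return (np.asarray(p)[...,:2]-C)@R2*1000
def t2w(p): return C+np.asarray(p)/1000@R2.T
def tool_delta(p,yaw,target): # tester mm -> tool x,y m
    d=t2w(target)-np.asarray(p)[:2];c,s=np.cos(yaw),np.sin(yaw)
    return np.array([c*d[0]+s*d[1], s*d[0]-c*d[1]])
E
python3 - <<'E'
from h import *
from plant import observe,eyes
o=observe();print(o["t"],o["tool_pos"],w2t(o["tool_pos"]))
for n in ("wrist",):
    f=eyes.grab_frame(n);np.savez(n+"1.npz",**f);cv2.imwrite("pics/w1.png",cv2.resize(f["img"],(768,576)))
E
```

```text
2.1 [ 0.47084232 -0.08343198  0.19331711] [-113.91552146  -29.1161897 ]
```

View pics/w1.png

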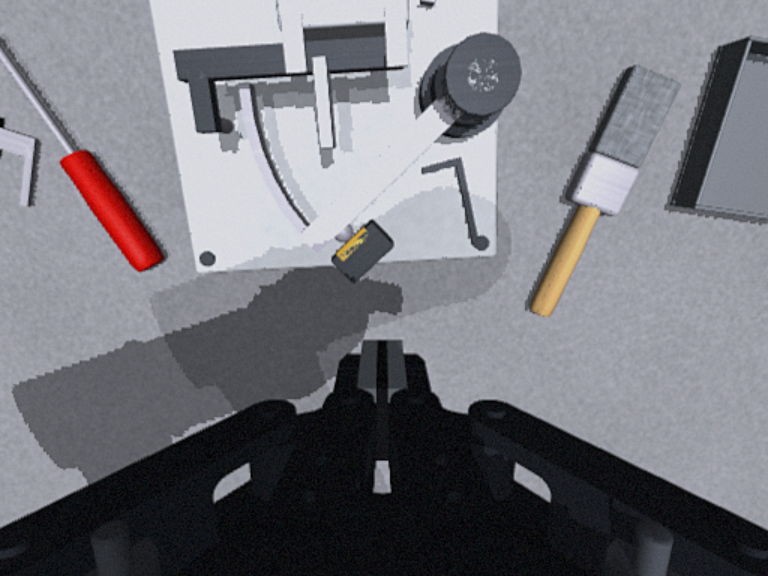

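The wrist view shows the cap centre at (470,72), the -x end of the tab's top at (326,148), the holder-bar end at (208,131), and the shut fingertips at (382,340). Plate corners are visible at (195,272) and (496,255). I use these to refine the pose.

Run:
```python
from h import *
f=dict(np.load("wrist1.npz"))
for n,uv,z in [("cap (0,-95)",(469,74),.098),("tab top -x end (-34,-1-b)",(326,148),.093),("holder end (-20,73-b)",(209,131),.084),("corner(-125,125)",(196,272),.014),("corner(-125,-125)",(496,255),.014),("armtip -x corner",(303,232),.066)]:
    p=ray(f,[np.array(uv)/1.5],z);print(n,w2t(p).round(1))
g=f["img"].max(2);d=f["depth"]
# depth-based check: points by height near cap and tab
R=cv2.Rodrigues(f["rvec"])[0];v,u=np.nonzero(d>0)
P=(np.c_[(np.c_[u,v,np.ones(len(u))]@np.linalg.inv(f["mtx"]).T)*d[v,u][:,None]]-f["tvec"].ravel())@R
T=np.c_[w2t(P),P[:,2]*1000];ok=(abs(T[:,0])<125)&(abs(T[:,1])<125)&(v<220);T=T[ok]
m=(T[:,2]>94)&(T[:,2]<104)&(T[:,1]<-60);print("cap",m.sum(),T[m].min(0),T[m].max(0))
m=(T[:,2]>88)&(T[:,2]<97)&(T[:,1]>-50)&(T[:,0]<14);print("tab",m.sum(),T[m].min(0),T[m].max(0))
m=(T[:,2]>80)&(T[:,2]<88)&(T[:,1]>45)&(T[:,0]<8);print("bar",m.sum(),T[m].min(0),T[m].max(0))
m=(T[:,2]>62)&(T[:,2]<69)&(T[:,0]<-40)&(T[:,1]<30);print("arm",m.sum(),cv2.minAreaRect(T[m][:,:2].astype(np.float32)))
m=(abs(T[:,2]-14)<3);print("platez",np.median(T[m][:,2]))
```

```text
cap (0,-95) [[ -1.1 -84.5]]
tab top -x end (-34,-1-b) [[-36.  -0.]]
holder end (-20,73-b) [[-21.8  71.4]]
corner(-125,125) [[-124.7  124.9]]
corner(-125,-125) [[-124.4 -122.1]]
armtip -x corner [[-89.3  23.9]]
cap 2217 [ -22.602053   -114.23815731   94.00634378] [ 20.92909127 -70.80728688  98.55929958]
tab 609 [-35.21853756 -49.46435908  88.00426199] [13.94017302 18.55462173 93.81468514]
bar 498 [-21.36590107  67.4252209   80.02138592] [ 7.99195336 80.55247609 85.01538215]
arm 1585 ((-66.02483367919922, -16.071014404296875), (17.893585205078125, 98.7796401977539), 40.22161865234375)
platez 12.473118762288632
```

```bash
cat >> h.py <<'E'
C=np.array([.5851,-.0582])
S=np.array([0,-95.])
def fc(a,rc,rel=-.057,gap=0):
    ph=a-.7;d=np.array([np.sin(ph),np.cos(ph)]);n=np.array([-np.cos(ph),np.sin(ph)])
    xf=np.array([np.cos(rel),np.sin(rel)]);yf=np.array([-xf[1],xf[0]])
    return S+rc*d+(9+gap+11*abs(xf@n)+14.5*abs(yf@n))*n
E
python3 - <<'E'
from h import *
from plant import observe
o=observe();p=o["tool_pos"];yaw=o["tool_rot"][2];print(w2t(p),p[2]-.05)
for a,rc,g in [(0,112,15),(0,112,2)]+[(a,112+10*a/.755,0) for a in np.linspace(.1,.755,9)]:
    print(round(a,3),fc(a,rc,gap=g).round(1),tool_delta(p,yaw,fc(a,rc,gap=g)).round(4))
E
```

```text
[-113.09959038  -30.22356897] 0.14325740527848763
0 [-104.2  -36.4] [0.0092 0.0056]
0 [-94.3 -28. ] [ 0.0186 -0.0033]
0.1 [-85.9 -16.5] [ 0.0264 -0.0153]
0.182 [-79.4  -8.5] [ 0.0325 -0.0236]
0.264 [-72.   -1.1] [ 0.0394 -0.0314]
0.346 [-63.8   5.7] [ 0.0472 -0.0387]
0.428 [-54.9  11.8] [ 0.0557 -0.0453]
0.509 [-45.3  17.2] [ 0.065  -0.0512]
0.591 [-35.1  21.7] [ 0.0749 -0.0563]
0.673 [-24.4  25.3] [ 0.0854 -0.0605]
0.755 [-13.3  27.9] [ 0.0963 -0.0638]
```

Request:
carry_out(
  jaw=[0,0,0,0,0,0,0,0,0,0],
  slide=[
    [0.009,0.005,0.01],
    [0.009,0.005,0.03],
    [0.009,0.005,0.055],
    [0.009,0.005,0.08],
    [0.009,0.005,0.1],
    [0.009,0.005,0.12],
    [0.009,0.005,0.133],
    [0.009,0.005,0.14],
    [0.009,0.005,0.142],
    [0.009,0.005,0.142],
  ],
  turn=[0,0,0,0,0,0,0,0,0,0],
)

```text
t: 2.98
tool_pos: [0.4788, -0.0888, 0.0512]
tool_rot: [3.139, 0.002, -0.103]
contact_force: [-0.2, 0.0, 0.7]
width: 0.0001
```

```bash
cat > plan.py <<'E'
from h import *
from plant import observe
o=observe();p=o["tool_pos"];yaw=o["tool_rot"][2];print(o["t"],w2t(p),p[2],o["contact_force"].round(1),yaw)
for a in np.r_[0,np.linspace(.08,.755,10)]:
    print(round(a,3),tool_delta(p,yaw,fc(a,112+10*a/.755)).round(4))
E
python3 plan.py
```

```text
2.9833 [-104.71474684  -35.53356197] 0.05118667695949483 [-0.2  0.   0.7] -0.10345101002067714
0.0 [ 0.0114 -0.0095]
0.08 [ 0.0163 -0.018 ]
0.155 [ 0.0217 -0.0257]
0.23 [ 0.0278 -0.033 ]
0.305 [ 0.0346 -0.0399]
0.38 [ 0.042  -0.0463]
0.455 [ 0.0501 -0.0522]
0.53 [ 0.0588 -0.0574]
0.605 [ 0.068  -0.0618]
0.68 [ 0.0776 -0.0656]
0.755 [ 0.0877 -0.0685]
```

Request:
carry_out(
  jaw=[0,0,0,0,0,0,0,0,0,0,0,0],
  slide=[
    [0.006,-0.005,0],
    [0.011,-0.009,0],
    [0.0135,-0.0135,0],
    [0.016,-0.018,0],
    [0.019,-0.022,0],
    [0.0217,-0.0257,0],
    [0.0278,-0.033,0],
    [0.0346,-0.0399,0],
    [0.042,-0.0463,0],
    [0.046,-0.0493,0],
    [0.05,-0.052,0],
    [0.05,-0.052,0],
  ],
  turn=[0,0,0,0,0,0,0,0,0,0,0,0],
)

```text
t: 3.98
tool_pos: [0.5348, -0.0417, 0.0508]
tool_rot: [3.139, 0.002, -0.103]
contact_force: [-0.1, 0.0, 0.6]
width: -0.0
```

```bash
python3 plan.py
python3 - <<'E'
from h import *
from plant import eyes
f=eyes.grab_frame("scene");cv2.imwrite("pics/s2.png",cv2.resize(f["img"][150:290,140:310],None,fx=4,fy=4,interpolation=cv2.INTER_CUBIC))
E
```

```text
3.9833 [-50.9872149   14.08041969] 0.05079390244409673 [-0.1  0.   0.6] -0.1029345355042588
0.0 [-0.0394  0.0431]
0.08 [-0.0345  0.0345]
0.155 [-0.0292  0.0268]
0.23 [-0.0231  0.0195]
0.305 [-0.0163  0.0126]
0.38 [-0.0088  0.0062]
0.455 [-0.0007  0.0004]
0.53 [ 0.0079 -0.0048]
0.605 [ 0.0171 -0.0093]
0.68 [ 0.0268 -0.013 ]
0.755 [ 0.0369 -0.0159]
```

View pics/s2.png

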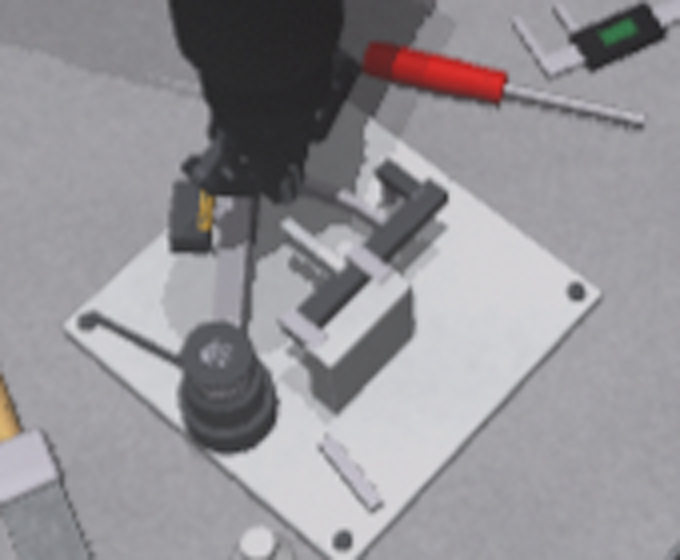

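The gripper covers the arm end near (250,195), and the measured force is near zero. I check the arm angle from wrist depth.

```bash
cat > look.py <<'E'
from h import *
from plant import eyes,observe
import sys
def cloud(n):
    f=eyes.grab_frame(n);d=f["depth"];R=cv2.Rodrigues(f["rvec"])[0];v,u=np.nonzero(d>0)
    P=((np.c_[u,v,np.ones(len(u))]@np.linalg.inv(f["mtx"]).T)*d[v,u][:,None]-f["tvec"].ravel())@R
    return f,np.c_[w2t(P),P[:,2]*1000]
def arm(n):
    f,T=cloud(n)
    q=T[:,:2]-S;r=np.hypot(*q.T)
    m=(abs(T[:,2]-66)<2.5)&(r>40)&(r<100)&(T[:,0]<30)
    b=np.degrees(np.arctan2(q[m,0],q[m,1]))
    print(n,"arm pts",m.sum(),"angle rad",.7+np.radians(np.percentile(b,[10,50,90])).round(3) if m.sum() else None)
    return f,T
if __name__=="__main__":
    for n in sys.argv[2:]:
        f,T=arm(n);cv2.imwrite(f"pics/{n}{sys.argv[1]}.png",cv2.resize(f["img"],(768,576)))
    o=observe();print(o["t"],w2t(o["tool_pos"]),o["contact_force"],o["wrist_torque"])
E
python3 look.py 2 top wrist scene
```

```text
top arm pts 47 angle rad [-0.121 -0.062  0.007]
wrist arm pts 2904 angle rad [-0.101  0.009  0.121]
scene arm pts 127 angle rad [-0.139 -0.031  0.083]
4.1833 [-52.28380631  13.29487158] [-0.82099943 -0.10639392  0.15128153] [ 0.00151089  0.01167415 -0.02108085]
```

View pics/wrist2.png

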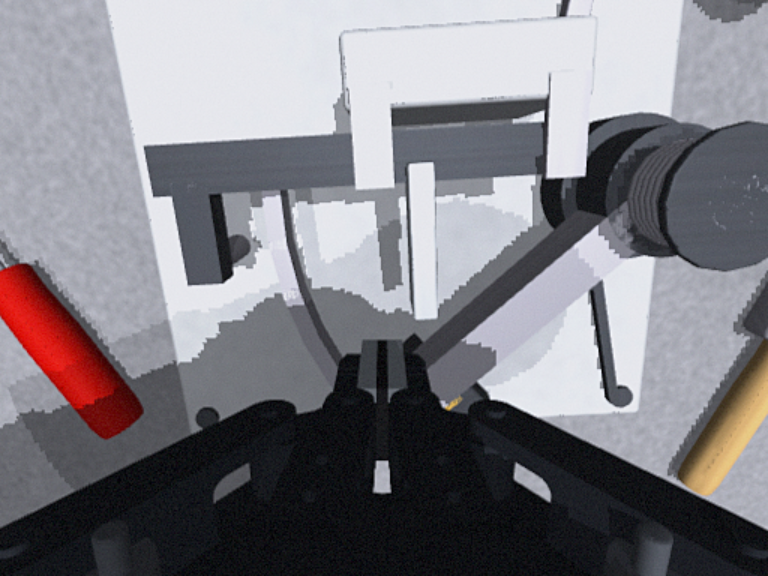

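The wrist view shows the arm still at rest: its dark +x face runs from (580,215) to (420,360). The shut tips at (382,345) are already past it. Before moving on I check where the fingertips really are from depth.

Run:
```python
from look import *
o=observe();p=o["tool_pos"];c=w2t(p);print(c,p[2])
f,T=cloud("wrist")
print("tcp proj px(768)",proj(f,[p])*1.5)
d=f["depth"].reshape(-1)
uv=np.argwhere(f["depth"]>0)[:,::-1]
for (u,v) in [(382,345),(370,345),(395,345),(382,360),(365,380),(400,380),(345,370),(420,370)]:
    i=np.argmin(abs(uv-np.array([u,v])/1.5).sum(1));print((u,v),uv[i]*1.5,T[i].round(1),round(float(f["depth"][uv[i][1],uv[i][0]]),3))
for n in("scene","top"):
    f,T=cloud(n);q=T[:,:2]-c
    m=(np.hypot(*q.T)<45)&(T[:,2]>20);print(n,m.sum(),"tcp px",proj(f,[p]),f["depth"][tuple(proj(f,[p])[0].round().astype(int)[::-1])],"lowest",np.sort(T[m][:,2])[:5] if m.any() else None)
```

```text
[-52.28380631  13.29487158] 0.05084957804205415
tcp proj px(768) [[382.74205314 327.96752333]]
(382, 345) [382.5 345. ] [-40.4  12.9  96.8] 0.143
(370, 345) [370.5 345. ] [-40.5  16.8  96.2] 0.144
(395, 345) [394.5 345. ] [-41.3   9.1  95.3] 0.145
(382, 360) [382.5 360. ] [-40.   13.  108.9] 0.131
(365, 380) [364.5 379.5] [-40.6  18.  119.3] 0.121
(400, 380) [400.5 379.5] [-41.    8.2 119.7] 0.121
(345, 370) [345.  370.5] [-44.1  24.6 106.2] 0.135
(420, 370) [420.  370.5] [-45.1   1.9 106.7] 0.135
scene 2688 tcp px [[211.21382618 204.28167732]] 1.1925908 lowest [20.02263368 20.42076728 21.41401883 23.04123205 25.34473253]
top 3125 tcp px [[279.51821668 224.85665635]] 0.8860847 lowest [20.98474711 21.41867142 27.95655671 28.83656261 29.15276042]
```

Run:
```python
from look import *
o=observe();p=o["tool_pos"];c=w2t(p);R=cv2.Rodrigues
for n in("scene","wrist","top"):
    f,T=cloud(n);q=T[:,:2]-c
    for h in (18,28):
        m=(abs(q[:,0])<h)&(abs(q[:,1])<h)
        print(n,h,np.histogram(T[m][:,2],[0,10,20,30,40,50,60,70,80,90,100,110,120,130,140,160,200])[0])
    if n=="scene":
        m=(abs(q[:,0])<28)&(abs(q[:,1])<28)&(T[:,2]>25)&(T[:,2]<105);t=np.c_[q[m],T[m][:,2]];print(t[np.argsort(t[:,2])].round(0)[::3][:40].tolist())
print("width",o["width"],"joints",o["joint_positions"],o["tool_rot"])
```

```text
scene 18 [10 86  2  2  0  1  3  0  0 13 21 20 12 26 39 48]
scene 28 [ 19 257   3   7   6  24  38   5   4  28  21  20  12  32  81  91]
[[-17.0, -16.0, 28.0], [-18.0, -14.0, 34.0], [-25.0, -6.0, 37.0], [-26.0, -5.0, 45.0], [3.0, 26.0, 47.0], [-2.0, 23.0, 50.0], [8.0, 28.0, 51.0], [-12.0, -22.0, 52.0], [-9.0, 24.0, 53.0], [0.0, 25.0, 56.0], [-16.0, -17.0, 57.0], [-11.0, 26.0, 58.0], [-2.0, 25.0, 59.0], [-5.0, 24.0, 61.0], [-1.0, 27.0, 62.0], [5.0, 25.0, 62.0], [-25.0, -22.0, 63.0], [-21.0, -11.0, 64.0], [-25.0, -11.0, 64.0], [-22.0, -25.0, 65.0], [-12.0, -24.0, 66.0], [-14.0, -22.0, 66.0], [-21.0, -21.0, 66.0], [-25.0, -13.0, 67.0], [-23.0, -27.0, 67.0], [-24.0, -21.0, 68.0], [18.0, -21.0, 76.0], [27.0, -20.0, 81.0], [19.0, -21.0, 88.0], [26.0, -21.0, 91.0], [17.0, -14.0, 91.0], [21.0, -19.0, 92.0], [19.0, -13.0, 93.0], [9.0, 5.0, 93.0], [4.0, -12.0, 94.0], [27.0, -18.0, 94.0], [24.0, -15.0, 96.0], [9.0, -9.0, 100.0], [11.0, 0.0, 101.0], [6.0, -9.0, 102.0]]
wrist 18 [   0 1925   45   45   41   18   21    0    0  322  547  569  811 1773
 1874 6138]
wrist 28 [    0  3713    65    71   215   534   536    13    21   631   547   569
   827  2515  4831 13990]
top 18 [ 1 77  1  0  0  0  3  0  0  0  0  0  0  0  0  0]
top 28 [  1 121   2   0   2  17  70   0   0   0   0   0   0   2   0   0]
width -0.00010919183958775658 joints [ 0.28799545  0.27258311 -0.47911059  0.00158072 -0.8220592   1.17798127] [ 3.13939385e+00  2.28992177e-03 -1.03744400e-01]
```

Scene and wrist depth agree that the shut tips end at z≈92 mm, about 41 mm above the reported TCP height of 51. The finger therefore passed over the arm without touching it, and the reported TCP z can't be trusted. I check the gripper's profile before going lower.

```bash
python3 - <<'E'
from look import *
o=observe();c=w2t(o["tool_pos"])
a=-.057;Rr=np.array([[np.cos(a),-np.sin(a)],[np.sin(a),np.cos(a)]])
for n in("wrist","scene"):
    f,T=cloud(n);q=(T[:,:2]-c)@Rr
    print(n)
    for z in range(90,240,10):
        m=(T[:,2]>=z)&(T[:,2]<z+10)&(abs(q[:,0])<60)&(abs(q[:,1])<75)&~((q[:,0]>14)&(z<100))
        if m.sum()>3: print(z,m.sum(),np.percentile(q[m],[2,98],axis=0).round(0).tolist())
E
python3 - <<'E'
import cv2
im=cv2.imread('pics/wrist2.png')[300:576,180:600]
cv2.imwrite('pics/fing.png',cv2.convertScaleAbs(cv2.resize(im,None,fx=1.8,fy=1.8),alpha=2.5,beta=20))
E
```

```text
wrist
90 327 [[7.0, -12.0], [12.0, 13.0]]
100 546 [[7.0, -13.0], [12.0, 13.0]]
110 559 [[7.0, -13.0], [12.0, 14.0]]
120 843 [[-9.0, -16.0], [13.0, 17.0]]
130 2844 [[-7.0, -31.0], [14.0, 33.0]]
140 5743 [[-7.0, -37.0], [13.0, 39.0]]
150 6546 [[-7.0, -45.0], [18.0, 47.0]]
160 11255 [[-4.0, -53.0], [18.0, 54.0]]
170 13353 [[5.0, -55.0], [19.0, 56.0]]
180 3992 [[14.0, -18.0], [21.0, 19.0]]
scene
90 14 [[0.0, -13.0], [12.0, 9.0]]
100 20 [[-0.0, -14.0], [11.0, 12.0]]
110 18 [[4.0, -15.0], [11.0, 11.0]]
120 16 [[5.0, -15.0], [11.0, 5.0]]
130 37 [[2.0, -31.0], [14.0, 28.0]]
140 80 [[-9.0, -36.0], [13.0, 35.0]]
150 58 [[-7.0, -49.0], [17.0, 42.0]]
160 71 [[7.0, -55.0], [18.0, 51.0]]
170 94 [[-12.0, -62.0], [17.0, 59.0]]
180 111 [[-10.0, -60.0], [19.0, 57.0]]
190 48 [[-8.0, -48.0], [19.0, -16.0]]
200 28 [[-7.0, -41.0], [11.0, -30.0]]
210 25 [[-8.0, -39.0], [33.0, -9.0]]
220 73 [[-8.0, -38.0], [37.0, 25.0]]
230 79 [[-10.0, -39.0], [37.0, 16.0]]
```

View pics/fing.png

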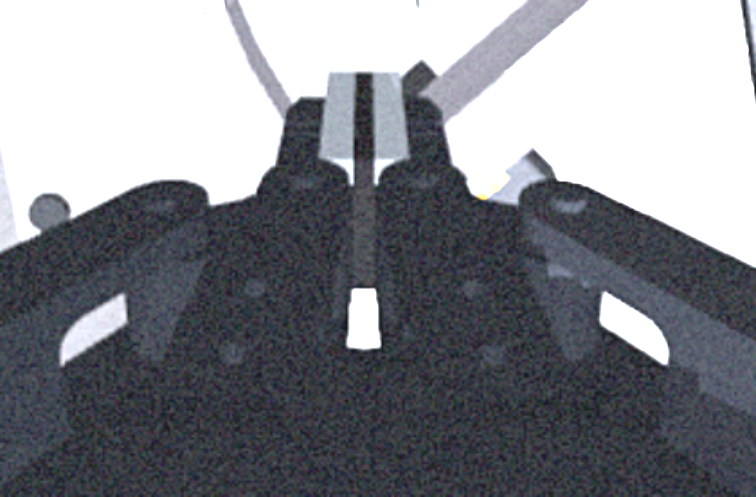

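The zoom shows clean, parallel tips (330–405, 72–155) with the linkage widening behind them. The tips measure ±12 × ±13 mm and start widening about 35 mm above their ends. So I set the tips at z≈56 by real height, which is a reported z of about 0.0135. I go back over the arm to its -x side and lower by about 37 mm.

Request:
carry_out(
  jaw=[0,0,0,0,0,0,0,0,0,0,0,0],
  slide=[
    [-0.01,0.01,0],
    [-0.03,0.03,0],
    [-0.045,0.045,0],
    [-0.052,0.052,0],
    [-0.052,0.052,0],
    [-0.052,0.052,0.006],
    [-0.052,0.052,0.015],
    [-0.052,0.052,0.024],
    [-0.052,0.052,0.032],
    [-0.052,0.052,0.036],
    [-0.052,0.052,0.037],
    [-0.052,0.052,0.037],
  ],
  turn=[0,0,0,0,0,0,0,0,0,0,0,0],
)

```text
t: 5.58
tool_pos: [0.4764, -0.0886, 0.0135]
tool_rot: [3.139, 0.004, -0.103]
contact_force: [0.6, -0.2, -0.5]
width: -0.0001
```

```bash
sed -i 's/14.5\*abs/13*abs/' h.py; python3 plan.py
python3 - <<'E'
from look import *
o=observe();c=w2t(o["tool_pos"])
for n in("wrist","scene"):
    f,T=cloud(n);q=T[:,:2]-c
    m=(abs(q[:,0]-9)<7)&(abs(q[:,1])<16)&(T[:,2]>30)&(T[:,2]<110);print(n,m.sum(),np.percentile(T[m][:,2],[0,1,3,10]).round(1), q[m].min(0),q[m].max(0))
E
```

```text
5.5833 [-107.11180625  -35.50214259] 0.013495923798146278 [ 0.6 -0.2 -0.5] -0.10318912084553955
0.0 [ 0.0146 -0.0103]
0.08 [ 0.0195 -0.0187]
0.155 [ 0.0248 -0.0263]
0.23 [ 0.0308 -0.0335]
0.305 [ 0.0376 -0.0403]
0.38 [ 0.045  -0.0466]
0.455 [ 0.053  -0.0524]
0.53 [ 0.0615 -0.0575]
0.605 [ 0.0706 -0.062 ]
0.68 [ 0.0802 -0.0657]
0.755 [ 0.0901 -0.0686]
wrist 4583 [30.  32.8 33.8 34.9] [  2.01160004 -15.96918185] [15.95670888 15.99894566]
scene 137 [30.5 30.9 31.8 35.4] [  2.27898607 -15.79523624] [15.58075422 15.94834658]
```

Request:
carry_out(
  jaw=[0,0,0,0,0,0,0,0,0,0,0,0],
  slide=[
    [0.005,-0.004,0],
    [0.01,-0.007,0],
    [0.0146,-0.0103,0],
    [0.017,-0.0145,0],
    [0.0195,-0.0187,0],
    [0.022,-0.0225,0],
    [0.0248,-0.0263,0],
    [0.0278,-0.03,0],
    [0.0308,-0.0335,0],
    [0.034,-0.037,0],
    [0.0376,-0.0403,0],
    [0.0376,-0.0403,0],
  ],
  turn=[0,0,0,0,0,0,0,0,0,0,0,0],
)

```text
t: 6.68
tool_pos: [0.5188, -0.0519, 0.0139]
tool_rot: [3.139, 0.003, -0.103]
contact_force: [-2.9, -2.8, -1.2]
width: -0.0002
```

```bash
python3 plan.py; python3 look.py 3 wrist
```

```text
6.6833 [-66.4981607    3.15713574] 0.013877705179801941 [-2.9 -2.8 -1.2] -0.10301098992361668
0.0 [-0.0238  0.0306]
0.08 [-0.0189  0.0222]
0.155 [-0.0136  0.0146]
0.23 [-0.0075  0.0074]
0.305 [-0.0008  0.0006]
0.38 [ 0.0066 -0.0058]
0.455 [ 0.0146 -0.0115]
0.53 [ 0.0231 -0.0166]
0.605 [ 0.0322 -0.0211]
0.68 [ 0.0418 -0.0248]
0.755 [ 0.0517 -0.0277]
wrist arm pts 5001 angle rad [0.187 0.293 0.409]
6.7333 [-66.98220485   2.90433592] [-2.52962707 -4.17341467  0.19426458] [-1.11205916  1.14073838 -0.03467716]
```

View pics/wrist3.png

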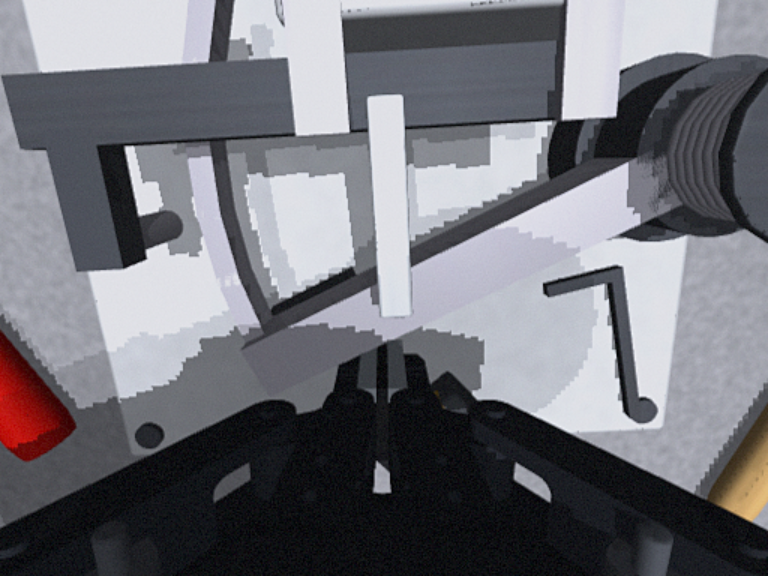

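The wrist view shows the arm wound to about 0.29–0.30 as planned, with the finger at (382,345) on its pushed face. The tab is ahead at (390,310). I continue along the arc with a few mm more +y for tab clearance.

Request:
carry_out(
  jaw=[0,0,0,0,0,0,0,0,0,0,0,0],
  slide=[
    [0.003,-0.005,0],
    [0.0066,-0.01,0],
    [0.0105,-0.014,0],
    [0.0146,-0.0175,0],
    [0.019,-0.02,0],
    [0.0231,-0.0226,0],
    [0.0275,-0.025,0],
    [0.0322,-0.0271,0],
    [0.037,-0.029,0],
    [0.0418,-0.0308,0],
    [0.0465,-0.0322,0],
    [0.0465,-0.0322,0],
  ],
  turn=[0,0,0,0,0,0,0,0,0,0,0,0],
)

```text
t: 7.73
tool_pos: [0.5668, -0.0252, 0.0128]
tool_rot: [3.138, 0.006, -0.104]
contact_force: [-5.3, -3.6, 0.1]
width: 0.0
```

```bash
cat > st.py <<'E'
from look import *
f,T=arm("wrist");cv2.imwrite("pics/last.png",cv2.resize(f["img"],(768,576)))
o=observe();p=o["tool_pos"];yaw=o["tool_rot"][2];print(o["t"],w2t(p).round(1),p[2],yaw,o["contact_force"].round(1))
m=(T[:,2]>89)&(T[:,2]<96)&(T[:,0]<8)&(T[:,0]>-30)&(T[:,1]>-45)&(T[:,1]<7);print("tab y",np.percentile(T[m][:,1],[3,97]) if m.any() else None)
m=(T[:,2]>80)&(T[:,2]<87)&(T[:,0]<8)&(T[:,0]>-25)&(T[:,1]>25)&(T[:,1]<90);print("bar y",np.percentile(T[m][:,1],[3,97]) if m.any() else None)
for a,rc in [(.755,r) for r in (128,120,112,104,100,96,92,88,84,80,76)]+[(.70,76),(.65,76)]:
    t=fc(a,rc);print(a,rc,t.round(1),tool_delta(p,yaw,t).round(4))
E
python3 st.py
```

```text
wrist arm pts 2216 angle rad [0.573 0.657 0.732]
7.7833 [-20.2  32.1] 0.012832239417126919 -0.10378463340771948 [-5.2 -3.  -0.4]
tab y [-4.93325633  2.7395922 ]
bar y [28.82235456 78.15784426]
0.755 128 [-13.   33.9] [ 0.0071 -0.0022]
0.755 120 [-13.4  25.9] [0.0071 0.0058]
0.755 112 [-13.8  17.9] [0.0071 0.0138]
0.755 104 [-14.3   9.9] [0.0071 0.0218]
0.755 100 [-14.5   5.9] [0.0072 0.0258]
0.755 96 [-14.7   2. ] [0.0072 0.0298]
0.755 92 [-14.9  -2. ] [0.0072 0.0338]
0.755 88 [-15.2  -6. ] [0.0072 0.0378]
0.755 84 [-15.4 -10. ] [0.0072 0.0418]
0.755 80 [-15.6 -14. ] [0.0072 0.0458]
0.755 76 [-15.8 -18. ] [0.0072 0.0498]
0.7 76 [-20.7 -19. ] [0.0024 0.051 ]
0.65 76 [-25.1 -20.2] [-0.0019  0.0525]
```

Request:
carry_out(
  jaw=[0,0,0,0,0,0],
  slide=[
    [0.002,-0.001,0],
    [0.004,-0.001,0],
    [0.006,-0.001,0],
    [0.0075,-0.001,0],
    [0.008,-0.001,0],
    [0.008,-0.001,0],
  ],
  turn=[0,0,0,0,0,0],
)

```text
t: 8.28
tool_pos: [0.5733, -0.0248, 0.0125]
tool_rot: [3.139, 0.008, -0.104]
contact_force: [-6.1, -0.3, 1.4]
width: 0.0001
```

```bash
python3 st.py
```

```text
wrist arm pts 1348 angle rad [0.607 0.671 0.72 ]
8.3333 [-13.4  32.8] 0.012507156308070817 -0.10431119771704855 [-5.9 -0.9  0.8]
tab y [-4.86071531  2.79014143]
bar y [28.96195683 78.11913711]
0.755 128 [-13.   33.9] [ 0.0003 -0.0011]
0.755 120 [-13.4  25.9] [0.0004 0.0069]
0.755 112 [-13.8  17.9] [0.0004 0.0149]
0.755 104 [-14.3   9.9] [0.0004 0.0229]
0.755 100 [-14.5   5.9] [0.0004 0.0269]
0.755 96 [-14.7   2. ] [0.0004 0.0309]
0.755 92 [-14.9  -2. ] [0.0004 0.0349]
0.755 88 [-15.2  -6. ] [0.0004 0.0389]
0.755 84 [-15.4 -10. ] [0.0004 0.0429]
0.755 80 [-15.6 -14. ] [0.0005 0.0469]
0.755 76 [-15.8 -18. ] [0.0005 0.0509]
0.7 76 [-20.7 -19. ] [-0.0044  0.0521]
0.65 76 [-25.1 -20.2] [-0.0087  0.0535]
```

View pics/last.png

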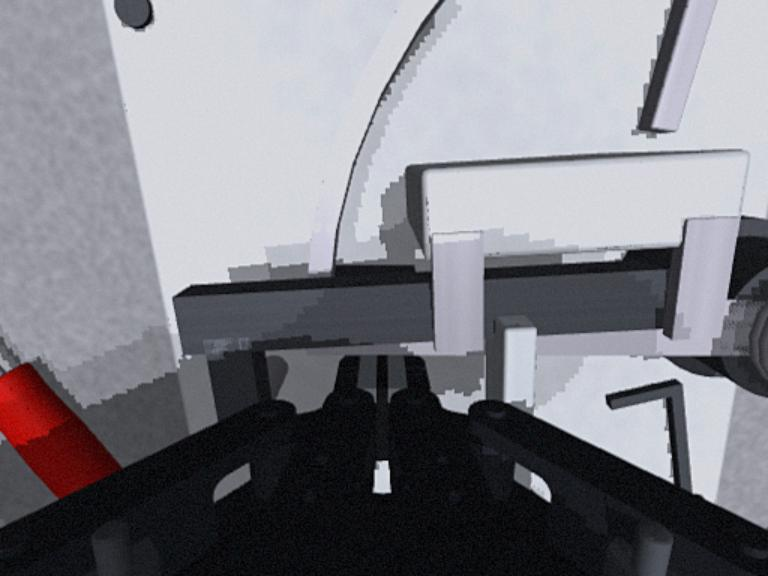

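The finger (382,370) is on the wound arm between the tab (515,330) and the pin holder (240,380). The force is 6 N, so the arm is not on its stop. I slide towards -y, first to partly move the bolt.

Request:
carry_out(
  jaw=[0,0,0,0,0,0,0,0,0,0,0],
  slide=[
    [0.001,0.002,0],
    [0.001,0.005,0],
    [0.001,0.008,0],
    [0.001,0.011,0],
    [0.001,0.014,0],
    [0.001,0.017,0],
    [0.001,0.0195,0],
    [0.001,0.022,0],
    [0.001,0.0245,0],
    [0.001,0.026,0],
    [0.001,0.026,0],
  ],
  turn=[0,0,0,0,0,0,0,0,0,0,0],
)

```text
t: 9.25
tool_pos: [0.5708, -0.0494, 0.0123]
tool_rot: [3.14, 0.008, -0.104]
contact_force: [-5.7, 6.4, 0.5]
width: -0.0002
```

```bash
python3 st.py
```

```text
wrist arm pts 1380 angle rad [0.611 0.674 0.719]
9.3 [-14.7   8.2] 0.01231557485967142 -0.10440977108228222 [-5.7  5.5  0.9]
tab y [-22.59586774   6.54723805]
bar y [48.56335367 60.37029076]
0.755 128 [-13.   33.9] [ 0.0003 -0.0258]
0.755 120 [-13.4  25.9] [ 0.0003 -0.0178]
0.755 112 [-13.8  17.9] [ 0.0003 -0.0098]
0.755 104 [-14.3   9.9] [ 0.0003 -0.0018]
0.755 100 [-14.5   5.9] [0.0003 0.0022]
0.755 96 [-14.7   2. ] [0.0003 0.0062]
0.755 92 [-14.9  -2. ] [0.0003 0.0102]
0.755 88 [-15.2  -6. ] [0.0004 0.0142]
0.755 84 [-15.4 -10. ] [0.0004 0.0182]
0.755 80 [-15.6 -14. ] [0.0004 0.0222]
0.755 76 [-15.8 -18. ] [0.0004 0.0262]
0.7 76 [-20.7 -19. ] [-0.0045  0.0275]
0.65 76 [-25.1 -20.2] [-0.0088  0.0289]
```

Request:
carry_out(
  jaw=[0,0,0,0,0,0,0,0,0,0],
  slide=[
    [0.0005,0.002,0],
    [0.0008,0.004,0],
    [0.001,0.006,0],
    [0.001,0.008,0],
    [0.001,0.01,0],
    [0.001,0.012,0],
    [0.001,0.014,0],
    [0.001,0.0155,0],
    [0.001,0.0165,0],
    [0.001,0.0165,0],
  ],
  turn=[0,0,0,0,0,0,0,0,0,0],
)

```text
t: 10.13
tool_pos: [0.5696, -0.0641, 0.0122]
tool_rot: [-3.141, 0.009, -0.104]
contact_force: [-7.2, 8.3, 1.3]
width: 0.0002
```

```bash
python3 st.py | head -4
```

```text
wrist arm pts 1386 angle rad [0.603 0.674 0.717]
10.1833 [-15.2  -6.6] 0.012259333794387872 -0.10433144217458157 [-6.2  8.   2.2]
tab y [-37.34115022   4.80029162]
bar y [33.70368149 45.47975204]
```

Request:
carry_out(
  jaw=[0,0,0,0,0,0],
  slide=[
    [0.0005,0.0015,0],
    [0.0005,0.003,0],
    [0.0005,0.004,0],
    [0.0005,0.005,0],
    [0.0005,0.005,0],
    [0.0005,0.005,0],
  ],
  turn=[0,0,0,0,0,0],
)

```text
t: 10.68
tool_pos: [0.5696, -0.0657, 0.0123]
tool_rot: [-3.137, 0.008, -0.104]
contact_force: [-6.0, 17.8, 2.5]
width: -0.0
```

```bash
python3 st.py | head -4
```

```text
wrist arm pts 1400 angle rad [0.604 0.675 0.718]
10.7333 [-15.2  -8.2] 0.012281099145626258 -0.10382027404004379 [-6.2 16.8  3.2]
tab y [-38.49527083   2.83850833]
bar y [32.59458277 44.28539984]
```

The y force rose from 8 to 17 N while the tool moved only 1.6 of 5 mm, and the bar has travelled about 35 mm. The bolt is home. I ease off the tab, then lower the arm onto the pin and draw back.

Request:
carry_out(
  jaw=[0,0,0,0,0,0,0,0,0,0,0,0],
  slide=[
    [0.0005,-0.001,0],
    [0.0005,-0.003,0],
    [0.0005,-0.005,0],
    [-0.001,-0.005,0],
    [-0.002,-0.005,0],
    [-0.003,-0.005,0],
    [-0.004,-0.005,0],
    [-0.005,-0.005,0],
    [-0.006,-0.005,0],
    [-0.008,-0.005,0],
    [-0.011,-0.005,0],
    [-0.014,-0.005,0],
  ],
  turn=[0,0,0,0,0,0,0,0,0,0,0,0],
)

```text
t: 11.73
tool_pos: [0.5573, -0.0587, 0.013]
tool_rot: [-3.136, 0.006, -0.103]
contact_force: [-0.2, -0.1, -0.5]
width: -0.0002
```

```bash
python3 st.py | head -4
```

```text
wrist arm pts 2903 angle rad [0.556 0.659 0.735]
11.7833 [-28.7  -1.9] 0.012833160581660084 -0.10362846338881826 [-1.1 -0.1 -1.7]
tab y [-38.61204828   4.03612903]
bar y [32.67819442 44.3519133 ]
```

Force is zero and the bolt hasn't moved, so the arm rests on the pin. I draw back towards -x until clear, then rise.

Request:
carry_out(
  jaw=[0,0,0,0,0,0,0,0,0,0,0,0],
  slide=[
    [-0.008,0,0],
    [-0.02,0,0],
    [-0.035,0,0],
    [-0.05,0,0],
    [-0.06,0,0],
    [-0.064,0,-0.005],
    [-0.064,0,-0.02],
    [-0.064,0,-0.045],
    [-0.064,0,-0.08],
    [-0.064,0,-0.11],
    [-0.064,0,-0.13],
    [-0.064,0,-0.135],
  ],
  turn=[0,0,0,0,0,0,0,0,0,0,0,0],
)

```text
t: 12.78
tool_pos: [0.4963, -0.0526, 0.153]
tool_rot: [-3.135, -0.001, -0.103]
contact_force: [0.1, -0.2, 0.8]
width: -0.0
```

```bash
python3 st.py | head -4; python3 look.py 9 scene top
```

```text
wrist arm pts 1208 angle rad [0.596 0.697 0.796]
12.8333 [-89.5   1.4] 0.15196809546304507 -0.10310622590698859 [ 0.1 -0.5  0.4]
tab y [-38.72396924 -31.28802018]
bar y [32.83681747 44.40181239]
scene arm pts 59 angle rad [0.556 0.63  0.695]
top arm pts 0 angle rad None
12.9333 [-91.57372782   1.1340813 ] [ 0.50959203  0.26855972 -0.25476683] [-0.01911656  0.02406135  0.03577507]
```

View pics/last.png

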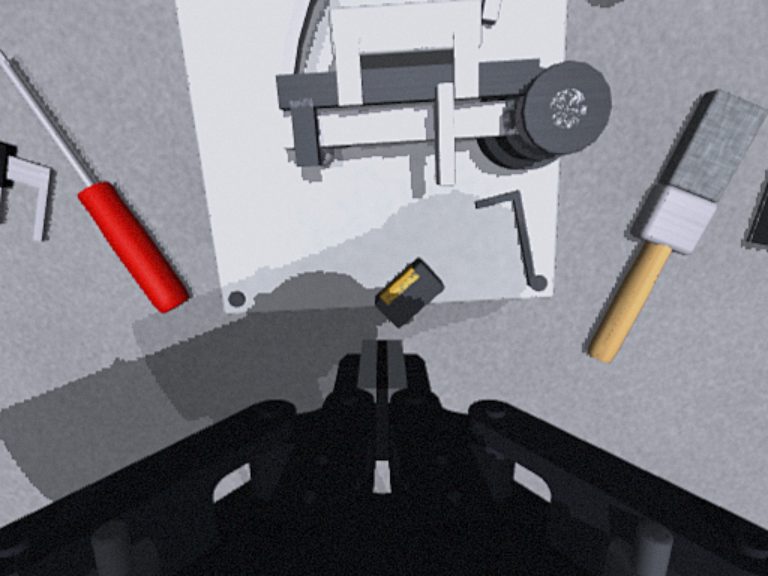

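The wrist view shows the arm lying along +y under the tab (445,100), with its end behind the pin under the holder (308,150). The hex key (515,230), the other loose things and the anvil are where they were. The gripper is clear, so I hand in.

```bash
python3 -c "
from plant import robot;print(robot.sign_off())"
```

```text
the job is handed in; nothing more can be done
None
```

The tester is cocked and I handed the job in at about 13 s. With the gripper shut, I wound the arm to about 0.755 rad. While holding it there, I pushed the bolt home by its tab, eased the arm onto the pin and drew clear.

**What the last checks showed**
- **Arm:** it rests at about 0.70 rad after release.
- **Bolt:** at the end of the push the force rose from 8 to 17 N and the tool stopped following, which is what a hard stop does. Bar and tab moved about 34 mm by depth. I take the missing 1 mm as the bolt's starting offset plus depth error; I did not measure it separately.
- **Contact:** the contact force is near zero, so the robot touches nothing.
- **Other things:** in the last wrist view the hex key, screwdriver and brush lie as before. The specimen and caliper are only partly in view and the bottle and tray barely or not at all. I did not look at the last scene and top pictures for them.

**What disagreed**
- **Fingertip height:** the real fingertips were about 41 mm higher than the reported tool height. The first push passed over the arm without touching it. I found this from the depth images of two cameras and lowered the second push by 37 mm to allow for it.
- **Arm angle:** the depth estimate read about 0.67 rad while the gripper half hid the arm, against 0.755 from the tool position. The bolt going in shows that it was wound far enough.

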